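# Hang a column holder on the free branch of a turning rack

## Task

Turn the column rack until its one empty branch points out over the tongue on the rack's foot. Then take the spare column holder out of its stand, slip its eye over that branch, slide it in until you feel it bear against the clamp collar, press it there briefly and gently, and leave it hanging freely. Go easy on the rack and the column, and leave the bottle, the wrench and the vial tray where they are.

Things in the scene. Friction and masses are not known exactly. Their poses are not given: they have to be found in the camera images.
- rack (a joint): Turn of the column rack, rad: 0 when its one empty branch points out over the tongue on the foot, growing counter-clockwise seen from above; starts between 0.7 and 2.1. Stiff hinge: about 0.25 N m of friction (2.6 N at 95 mm from the axis), stays where it is left, turns from -2.9 to 2.9. Leave it within 0.15 of 0. Do not push the rack with more than 20 N.
- rack_base: White round foot of the rack, 170 mm in diameter, 10 to 16 mm high, fixed to the bench; a tongue 22 mm wide sticks out to 120 mm from the axis on its -x side. Origin: on the rack's turning axis at bench height. Its -x axis is the tongue's direction. It carries the rack.
- sleeve: White sleeve, 16 mm in diameter and 10 mm long, at the root of the empty branch; origin on the rod where it leaves the hub, 19 mm from the rack's axis, 200 mm up. The clamp collar belongs to it; stiff buffer: gives about 0.4 mm under 6 N. Hub: 38 mm wide, 185 to 215 mm up. The other three branches, 90 degrees apart, carry clipped-on holders like the loose one (tabs up to 239 mm up).
- branch_tip (a point): Centre of the ball (13 mm in diameter) at the outer end of the empty branch, a level steel rod 10 mm in diameter, 115 mm from the rack's axis, 200 mm above the bench. +x runs along the branch from tip to hub, z up. A hand-set white clamp collar (22 mm in diameter, 8 mm long) sits on the rod, outer face 38 to 70 mm inward of the tip: not measured, find it by feel.
- holder: Loose column holder, 166 mm tall, about 0.18 kg: a steel column 16 mm thick with end fittings 22 mm in diameter, upright; above it a ring (eye) and above that a grey grip tab. Origin: centre of its foot; z up along the column; the eye's hole runs along its x axis and the holder is the same both ways round. At the start it stands in its stand, its foot 8 mm above the bench.
- eye (a point): Centre of the holder's eye, 122 mm above its foot: a ring with a hole 20 mm in diameter, 29 mm outside, 10 mm long along the holder's x axis. Hanging, its centre lies 5 mm below the branch's axis. Against the collar press it with 6 to 10 N for half a second: under 4 N does not seat it, over 18 N on the rack is damage. Sliding on the rod drags only 1 N or so.
- tab (a point): Point in the holder's grip tab, 152 mm above its foot. The tab is a block 14 mm (x) by 24 mm (y), from 134 to 166 mm above the foot.
- stand: White block 75 x 75 x 36 mm fixed to the bench, with one round hole 27 mm in diameter in its top, 28 mm deep, in which the holder's foot stands. Origin: centre of its underside.
- bottle: Amber bottle with a white cap, 68 mm in diameter, 140 mm tall, standing. Bystander. Origin: centre of its foot.
- wrench: Steel wrench 140 mm long lying on the bench along its x axis. Bystander.
- vials: White divided vial tray, 100 x 70 x 35 mm. Bystander. Origin: centre of its underside.
Mind the look-alikes: they are no part of the job. Of the things like the holder, leave any that is red; of the rest the larger one is meant.

How it is judged:
By the outcome, as a careful person would: the job done as asked, in the order asked, and still so for the second after the job is handed in, with the robot touching nothing.
It also fails if it takes over 72 s, if anything falls off the work surface, if the arm or the gripper's body presses on something with over 40 N, if the wrist force passes 120 N, or if a joint passes its speed limit or range.

## Robot

A 6-joint arm with a two-finger parallel gripper is mounted at the origin on the work surface. World frame = base frame: x ahead of the robot, y to its left, z up, the work surface at z = 0. Lengths are in m, angles in degrees, forces in N, time in s.
With the tool pointing down it reaches from about 0.4 to 0.825 m from the base axis. Payload 7 kg.
Tool frame: the origin (TCP) lies at the very end of the fingers, on their centre line; the grasp point (between the pads) lies 19 mm behind it; x points along the fingers, y is the direction in which the jaws open and shut, and the axes are right-handed (so a half turn about x gives the same grasp; the last joint's range is limited). The gripper opens to 88 mm and grips with 3 to 60 N. Pads are 19 mm wide; open, the fingers measure 130 mm over their backs; the gripper's body (78 mm by 193 mm) begins 47 mm behind the grasp point.
Start: joints at [-58.78, 20.546, 0.682, 0, -70.136, -16.507], TCP at [0.171, -0.653, 0.227] pointing down, gripper open.
Joint ranges: [-176.03, 176.03], [-82.01, 121.73], [-58.28, 71.71], [-173.87, 95.51], [-174.79, -0.11], [-173.66, 173.66]. Speed limits (degrees/s): [136.94, 136.94, 172.46, 180, 180, 180].

## Interface

Orientations are given as [roll, pitch, yaw] about the fixed x, y, z axes, in that order (R = Rz(yaw) Ry(pitch) Rx(roll)).
In Python, from plant import * gives the robot as it stands. The module is installed in compiled form; this text tells all that it offers.
- The arm moves only by the shell command python3 -m creep 'ROWS' [FORCE]. ROWS is a JSON object of lists of equal length, an entry for each row: "jaw": the closure, from -1 (fully open) to 1 (shut); "translation": the shift along the tool's x, y, z in m, a list of three; "roll": the turn about the tool's x in rad. A call has exactly 10 rows; each row shifts and turns the commanded pose from where the row before left it, along the tool's axes as they then stand; what a row does not reach is not made up. A row lasts 1/10 s, in which the tool goes at most 50 mm and 8.59 degrees, less where a joint would pass 70% of its speed; a pose out of reach is approached as far as the arm can. A call with a gripper value outside its range is refused whole. The fingers move at their own pace and stop on an object; FORCE is the grip in N (left out, the last holds). Time passes only in rows, so rows that do not move let the fingers close, or fill a call up. It gives the time, the measured TCP pose, the force and the opening at its end, in the units of the state.
- get_state(): the state, without advancing time (a new reading comes with each control period).
- capture(name): name is "scene" or "top" or "wrist"; returns a dict with "image" (384x512x3 uint8, red, green, blue), "fovy" (degrees; the focal length in pixels is half the picture's height over the tangent of half this angle, whatever the lens; pixels are square), "cx", "cy" (the principal point, pixels), "pose" (4x4, takes a point from camera to world coordinates); the wrist camera has in their place "tool_from_camera" (4x4, takes a point from camera to tool coordinates, whose origin is the TCP and whose axes are the tool frame's). Camera axes: x right, y up, looking along -z (the intrinsics and any distortion apply to the point x, -y, -z); pixel columns grow to the right and rows downward; lengths in m; the calibration is good to about 2 mm. A picture is of the moment at which its call begins: read the wrist's pose just before it. There is no depth.
- close_job(): hands the job in, once; it reports no verdict.
The state is a dict: "time_s": time; "joints": joint angles; "qd": joint speeds; "joint_torque": joint torques, N m; "tcp_pos": TCP position; "eef_rot": TCP orientation; "contact_force": force on the tool from outside, world axes, zero at the start; "moment": the same for the moment, N m; "gripper_width": finger opening in m.
Only numpy, scipy, OpenCV 4.12 (cv2) and the standard library are available. Lean on these libraries where they do the work, as an engineer would, in place of code of your own. Each camera call takes 0.05 s, during which the arm holds its last target.

## Working session

There is one attempt and no reset: what is moved stays moved. The work goes in short steps, Python scripts to look and compute and a shell command to move; the robot and the scene stay as the last step left them, time stands still between calls to the robot, and variables do not carry over. Pictures are saved under pics/ and viewed, and the job is handed in when it is done.

```bash
mkdir -p pics; ls
cat > h.py <<'E'
import numpy as np, cv2
from plant import *
def snap(cam,name):
    s=get_state(); c=capture(cam)
    cv2.imwrite(f'pics/{name}.png',cv2.cvtColor(c['image'],cv2.COLOR_RGB2BGR))
    c['state']=s; np.save(f'pics/{name}.npy',c,allow_pickle=True)
    return c
E
python3 - <<'E'
from h import *
s=get_state()
for k,v in s.items(): print(k,np.round(v,4))
for n in ['scene','top','wrist']:
    c=snap(n,n+'0'); print(n,{k:(np.round(v,4).tolist() if k!='image' else v.shape) for k,v in c.items() if k!='state'})
E
```

```text
pics
time_s 0.0
joints [-5.87788e+01  2.05914e+01  6.31900e-01 -1.72000e-02 -7.01366e+01
 -1.65064e+01]
qd [-0.0921 -0.0357  0.0007  0.0062 -0.0338  0.0435]
joint_torque [ 4.00000e-04 -5.82718e+01  2.93067e+01  6.99780e+00  7.00000e-03
 -1.00000e-04]
tcp_pos [ 0.1713 -0.6524  0.2256]
eef_rot [ 96.98    89.9025 111.689 ]
contact_force [-0.6396 -0.1032 -0.4765]
moment [ 0.0402 -0.0237  0.0003]
gripper_width 0.0874
scene {'image': (384, 512, 3), 'fovy': 42.305, 'cx': 254.2241, 'cy': 192.8502, 'pose': [[0.5922, -0.498, 0.6335, 1.3397], [0.8057, 0.3785, -0.4557, -0.5136], [-0.0128, 0.7802, 0.6253, 0.9236], [0.0, 0.0, 0.0, 1.0]]}
top {'image': (384, 512, 3), 'fovy': 52.7871, 'cx': 255.2974, 'cy': 192.6092, 'pose': [[-0.0155, 0.9921, -0.1245, 0.4003], [-0.9997, -0.0132, 0.0193, 0.0634], [0.0175, 0.1247, 0.992, 1.2745], [0.0, 0.0, 0.0, 1.0]]}
wrist {'image': (384, 512, 3), 'fovy': 71.8068, 'cx': 255.0513, 'cy': 186.2885, 'tool_from_camera': [[0.0002, 0.246, -0.9693, -0.1583], [1.0, -0.0005, 0.0001, 0.0004], [-0.0004, -0.9693, -0.246, -0.0672], [0.0, 0.0, 0.0, 1.0]]}
```

View pics/scene0.png

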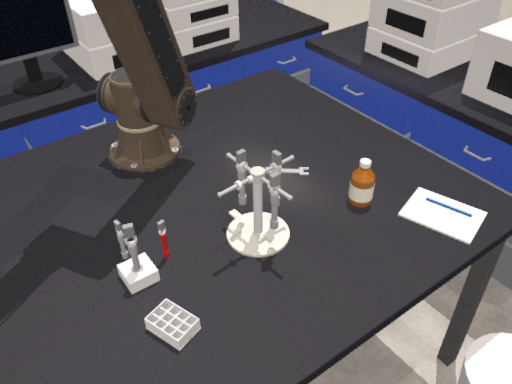

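View pics/top0.png

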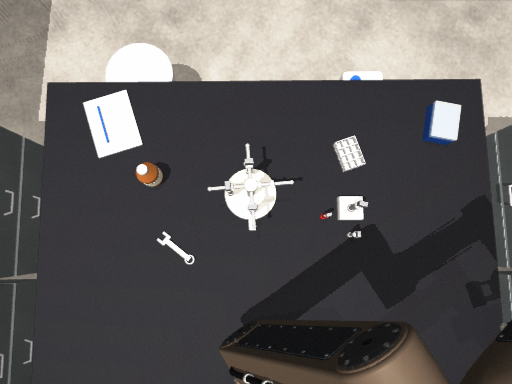

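View pics/wrist0.png

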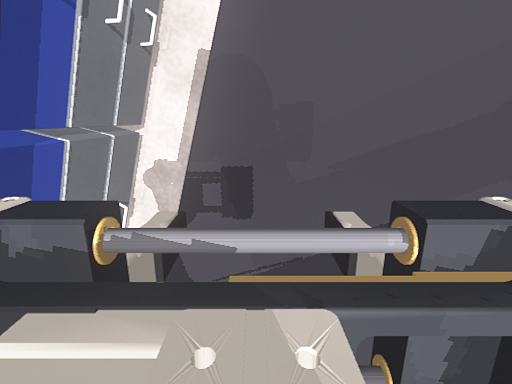

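Run:
```python
import cv2
a=cv2.imread('pics/top0.png');b=cv2.imread('pics/scene0.png')
cv2.imwrite('pics/c1.png',cv2.resize(a[135:255,190:310],None,fx=5,fy=5,interpolation=cv2.INTER_CUBIC))
cv2.imwrite('pics/c2.png',cv2.resize(a[180:250,300:400],None,fx=7,fy=7,interpolation=cv2.INTER_CUBIC))
cv2.imwrite('pics/c3.png',cv2.resize(b[140:260,205:325],None,fx=5,fy=5,interpolation=cv2.INTER_CUBIC))
cv2.imwrite('pics/c4.png',cv2.resize(b[205:300,95:195],None,fx=6,fy=6,interpolation=cv2.INTER_CUBIC))
```

```text
(no output)
```

View pics/c1.png

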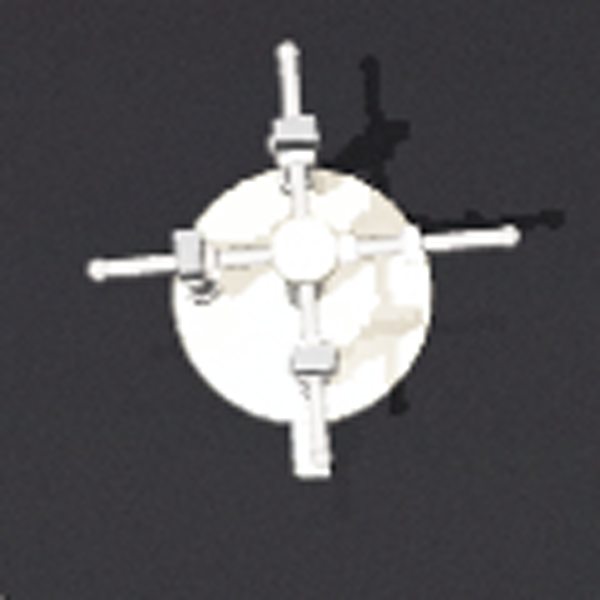

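View pics/c2.png

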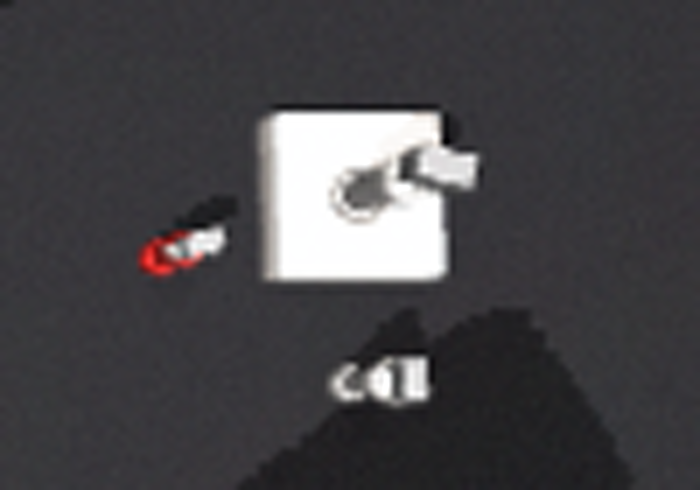

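View pics/c3.png

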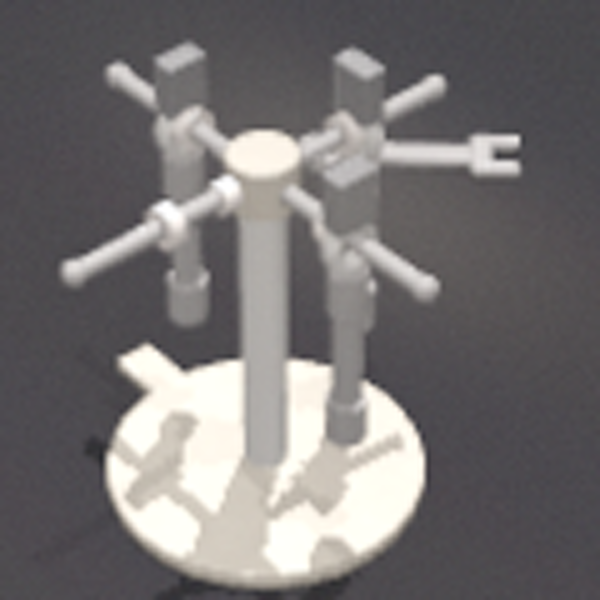

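View pics/c4.png

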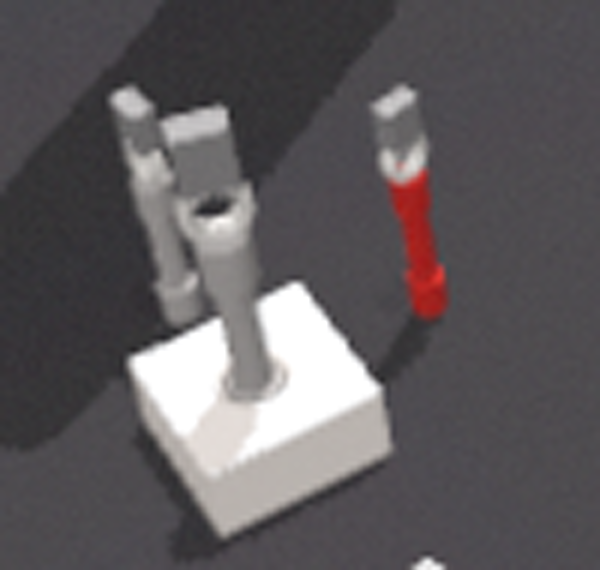

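```bash
cat >> h.py <<'E'
def ray(c,u,v):
    f=c['image'].shape[0]/2/np.tan(np.radians(c['fovy'])/2)
    d=np.array([(u-c['cx'])/f,-(v-c['cy'])/f,-1.])
    P=c['pose']; d=P[:3,:3]@d; return P[:3,3],d/np.linalg.norm(d)
def onz(c,u,v,z):
    o,d=ray(c,u,v); return o+d*(z-o[2])/d[2]
def tri(c1,p1,c2,p2):
    o1,d1=ray(c1,*p1);o2,d2=ray(c2,*p2)
    A=np.stack([d1,-d2],1);t=np.linalg.lstsq(A,o2-o1,rcond=None)[0]
    a=o1+d1*t[0];b=o2+d2*t[1];return (a+b)/2,np.linalg.norm(a-b)
def load(n): return np.load(f'pics/{n}.npy',allow_pickle=True).item()
def cr(x0,y0,f): return lambda u,v:(x0+(u+.5)/f-.5,y0+(v+.5)/f-.5)
E
cat > m.py <<'E'
from h import *
T=load('top0');S=load('scene0')
t1=cr(190,135,5);t2=cr(300,180,7);s1=cr(205,140,5);s2=cr(95,205,6)
R=lambda n,x:print(n,np.round(x[0],4),'gap',round(x[1]*1000,1))
R('tip empty',tri(T,t1(511,236),S,s1(75,271)))
R('tip +x',tri(T,t1(288,49),S,s1(432,87)))
R('tip +y',tri(T,t1(97,269),S,s1(425,287)))
R('hub top',tri(T,t1(303,249),S,s1(263,152)))
print('hub top @.215',onz(T,*t1(303,249),.215),onz(S,*s1(263,152),.215))
print('tongue end @.01', onz(T,*t1(313,474),.013), onz(S,*s1(138,358),.013))
# base disc ellipse
for c,(x,y,w,h),n in((T,(215,160,70,75),'top'),(S,(220,205,75,55),'sc')):
    hsv=cv2.cvtColor(c['image'],cv2.COLOR_RGB2HSV)
print('disc top', [onz(T,*t1(*p),.012).round(4) for p in((172,300),(432,295),(302,425))])
print('stand corners top',[onz(T,*t2(*p),.036).round(4) for p in((272,113),(442,113),(446,277),(272,280))])
print('stand corners sc',[onz(S,*s2(*p),.036).round(4) for p in((128,360),(300,283),(382,385),(212,474))])
print('hole',onz(T,*t2(357,193),.036),onz(S,*s2(256,382),.036))
print('tab top T',[onz(T,*t2(*p),.174).round(4) for p in((421,145),(479,154),(472,190),(413,178))])
print('tab top S',[onz(S,*s2(*p),.174).round(4) for p in((161,121),(222,105),(230,124),(170,142))])
R('tabtop',tri(T,t2(447,167),S,s2(196,123)))
R('eye',tri(T,t2(405,185),S,s2(214,212)))
E
python3 m.py
```

```text
tip empty [ 0.5649 -0.058   0.2051] gap 4.9
tip +x [0.6532 0.0705 0.3014] gap 17.6
tip +y [0.56   0.176  0.0791] gap 19.2
hub top [0.5568 0.0578 0.2173] gap 2.8
hub top @.215 [0.55635924 0.05658035 0.215     ] [0.55492717 0.06089992 0.215     ]
tongue end @.01 [0.43834935 0.05082547 0.013     ] [0.44620102 0.05190724 0.013     ]
disc top [array([0.5535, 0.1417, 0.012 ]), array([ 0.5546, -0.0292,  0.012 ]), array([0.4703, 0.0575, 0.012 ])]
stand corners top [array([ 0.542 , -0.2295,  0.036 ]), array([ 0.541 , -0.3085,  0.036 ]), array([ 0.4652, -0.3065,  0.036 ]), array([ 0.4649, -0.2263,  0.036 ])]
stand corners sc [array([ 0.4618, -0.3005,  0.036 ]), array([ 0.4644, -0.2247,  0.036 ]), array([ 0.5362, -0.2243,  0.036 ]), array([ 0.538 , -0.2993,  0.036 ])]
hole [ 0.50441509 -0.2672682   0.036     ] [ 0.50415765 -0.26412368  0.036     ]
tab top T [array([ 0.5122, -0.2577,  0.174 ]), array([ 0.5082, -0.2815,  0.174 ]), array([ 0.4934, -0.2778,  0.174 ]), array([ 0.4987, -0.2538,  0.174 ])]
tab top S [array([ 0.4921, -0.273 ,  0.174 ]), array([ 0.4977, -0.2508,  0.174 ]), array([ 0.5093, -0.253 ,  0.174 ]), array([ 0.5048, -0.2752,  0.174 ])]
tabtop [ 0.5034 -0.2654  0.1772] gap 3.4
eye [ 0.4999 -0.2637  0.1273] gap 0.0
```

Run:
```python
from h import *
from scipy.spatial.transform import Rotation as Ro
T=load('top0');S=load('scene0')
t1=cr(190,135,5);s1=cr(205,140,5)
print('tip',onz(T,*t1(511,236),.2),onz(S,*s1(75,271),.2))
print('+x tip T',onz(T,*t1(288,49),.2),'S',onz(S,*s1(425,287),.2))
print('+y tip T',onz(T,*t1(97,269),.2),'S',onz(S,*s1(432,87),.2))
print('-x tip S',onz(S,*s1(120,75),.2))
# disc centre by mask fits
s=get_state();R=Ro.from_euler('xyz',s['eef_rot'],degrees=True).as_matrix();print(R.round(3));
print(s['tcp_pos'], 'y heading',np.degrees(np.arctan2(R[1,1],R[0,1])))
```

```text
tip [ 0.56445285 -0.06067224  0.2       ] [ 0.56071487 -0.05266252  0.2       ]
+x tip T [0.67359591 0.06342329 0.2       ] S [0.66834749 0.06952759 0.2       ]
+y tip T [0.54874612 0.17188283 0.2       ] S [0.54545586 0.17547069 0.2       ]
-x tip S [0.43932846 0.05453288 0.2       ]
[[-0.    -0.254  0.967]
 [ 0.001  0.967  0.254]
 [-1.     0.001 -0.   ]]
[ 0.17131679 -0.65251823  0.22584375] y heading 104.70918983360302
```

```bash
python3 -m creep '{"jaw":[-1,-1,-1,-1,-1,-1,-1,-1,-1,-1],"translation":[[-0.02,0.01,0.01],[-0.03,0.02,0.02],[-0.03,0.025,0.027],[0,0.027,0.03],[0,0.027,0.03],[0,0.027,0.03],[0,0.027,0.03],[0,0.027,0.03],[0,0.027,0.03],[0,0.027,0.03]],"roll":[0,0,0,0,0,0,0,0,0,0]}' 10; python3 -m creep '{"jaw":[0,0,0,0,0,0,0,0,0,0],"translation":[[0,0.027,0.03],[0,0.027,0.03],[0,0.027,0.03],[0,0.027,0.03],[0,0.027,0.03],[0,0.027,0.03],[0,0.027,0.027],[0,0.023,0.02],[0,0.02,0.014],[0,0.02,0.006]],"roll":[0,0,0,0,0,0,0,0,0,0]}' 10
python3 -m creep '{"jaw":[0,0,0,0,0,0,0,0,0,0],"translation":[[0,0,0],[0,0,0],[0,0,0],[0,0,0],[0,0,0],[0,0,0],[0,0,0],[0,0,0],[0,0,0],[0,0,0]],"roll":[-0.138,-0.138,-0.138,-0.138,-0.138,-0.138,-0.138,-0.138,-0.138,-0.138]}'
```

```text
time_s: 1.15
tcp_pos: [0.3682, -0.3475, 0.3065]
eef_rot: [11.6, 90.0, 26.3]
contact_force: [0.4, 0.1, -1.0]
gripper_width: 0.0873
time_s: 2.15
tcp_pos: [0.5432, -0.0411, 0.3058]
eef_rot: [174.9, 89.9, -170.4]
contact_force: [-0.3, -1.0, 0.1]
gripper_width: 0.0437
time_s: 3.15
tcp_pos: [0.5424, -0.0426, 0.3063]
eef_rot: [80.6, 90.0, 174.7]
contact_force: [0.8, 0.7, -0.1]
gripper_width: 0.0436
```

Run:
```python
from h import *
for n in ['wrist','top']: snap(n,n+'1')
```

```text
(no output)
```

View pics/wrist1.png

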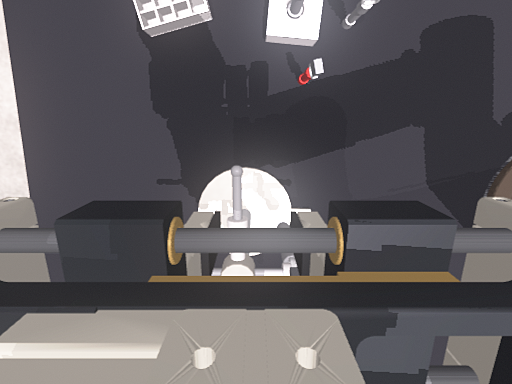

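```bash
cat >> h.py <<'E'
from scipy.spatial.transform import Rotation as Ro
def wpose(c):
    s=c['state'];M=np.eye(4);M[:3,:3]=Ro.from_euler('xyz',s['eef_rot'],degrees=True).as_matrix();M[:3,3]=s['tcp_pos']
    c['pose']=M@c['tool_from_camera'];return c
E
python3 - <<'E'
from h import *
W=wpose(load('wrist1'))
for p in [(237,171.5),(237,180),(238,205)]: print(onz(W,*p,.2))
print(W['state']['tcp_pos'])
im=cv2.imread('pics/wrist1.png');cv2.imwrite('pics/c5.png',cv2.resize(im[150:290,170:320],None,fx=4,fy=4,interpolation=cv2.INTER_CUBIC))
E
```

```text
[ 0.56017407 -0.05535383  0.2       ]
[ 0.55968491 -0.04652011  0.2       ]
[ 0.55715409 -0.01976847  0.2       ]
[ 0.54237575 -0.04257196  0.30631261]
```

View pics/c5.png

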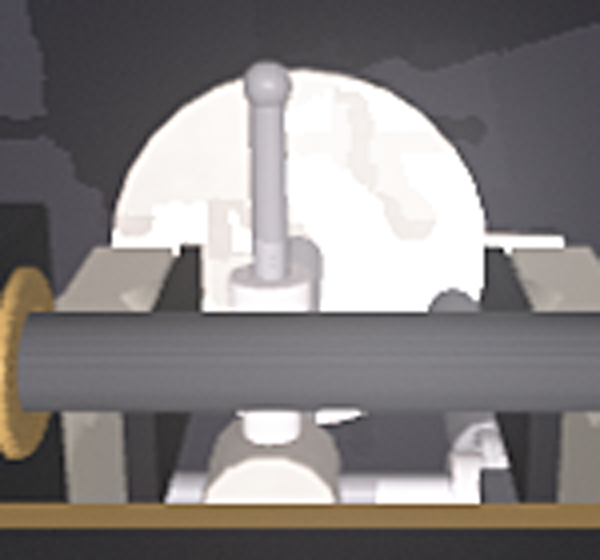

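```bash
python3 -m creep '{"jaw":[0,0,0,0,0,0,0,0,0,0],"translation":[[0,-0.009,0.003],[0,-0.008,0.003],[0.02,0,0],[0.025,0,0],[0.025,0,0],[0.02,0,0],[0.015,0,0],[0.011,0,0],[0,0,0],[0,0,0]],"roll":[0,0,0,0,0,0,0,0,0,0]}' 3
python3 - <<'E'
from h import *
snap('scene','scene2');snap('wrist','wrist2')
a=cv2.imread('pics/scene2.png')[120:260,190:340];cv2.imwrite('pics/c6.png',cv2.resize(a,None,fx=4,fy=4))
E
```

```text
time_s: 4.25
tcp_pos: [0.5597, -0.0354, 0.1909]
eef_rot: [-151.6, 90.0, -57.9]
contact_force: [0.4, 0.1, 0.2]
gripper_width: 0.0438
```

View pics/c6.png

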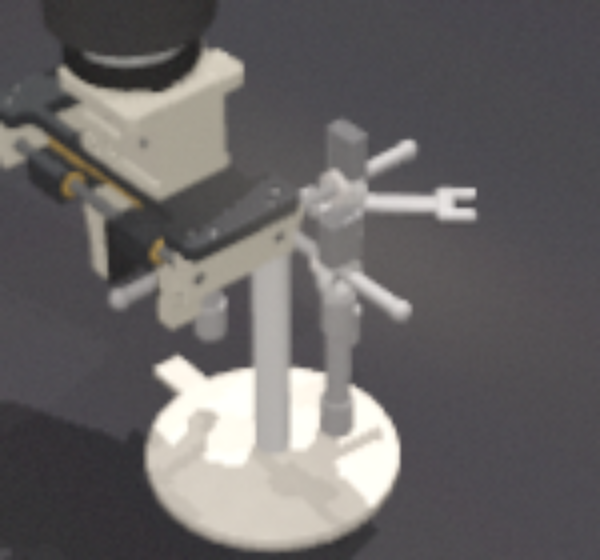

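View pics/wrist2.png

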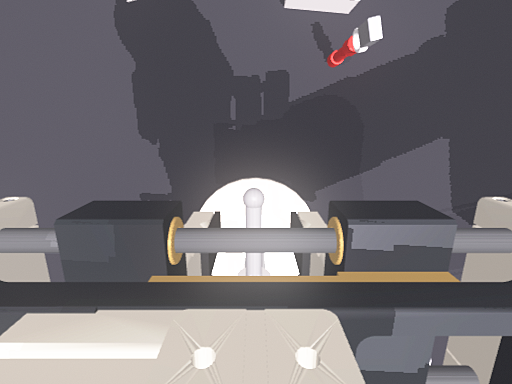

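```bash
python3 -m creep '{"jaw":[0.7,0.7,0.7,0.7,0.7,0.7,0.7,0.7,0.7,0.7],"translation":[[0,0,0],[0,0,0],[0,0,0],[0,0,0],[0,0,0],[0,0.002,0],[0,0.0049,0.0001],[0,0.0049,0.0001],[0,0.0049,0.0001],[0,0.0049,0.0001]],"roll":[0,0,0,0,0,0.02,0.0527,0.0527,0.0527,0.0527]}' 3; python3 -m creep '{"jaw":[0.7,0.7,0.7,0.7,0.7,0.7,0.7,0.7,0.7,0.7],"translation":[[0,0.0049,0.0001],[0,0.0049,0.0001],[0,0.0049,0.0001],[0,0.0049,0.0001],[0,0.0049,0.0001],[0,0.0049,0.0001],[0,0.0049,0.0001],[0,0.0049,0.0001],[0,0.0049,0.0001],[0,0.0049,0.0001]],"roll":[0.0527,0.0527,0.0527,0.0527,0.0527,0.0527,0.0527,0.0527,0.0527,0.0527]}'
```

```text
time_s: 5.35
tcp_pos: [0.5381, -0.0342, 0.1907]
eef_rot: [-60.4, 89.9, 20.0]
contact_force: [2.9, 1.0, -1.3]
gripper_width: 0.0132
time_s: 6.35
tcp_pos: [0.4941, -0.0144, 0.191]
eef_rot: [-40.5, 89.9, 9.7]
contact_force: [2.7, 0.2, -0.7]
gripper_width: 0.0132
```

```bash
python3 -m creep '{"jaw":[0.7,0.7,0.7,0.7,0.7,0.7,0.7,0.7,0.7,0.7],"translation":[[0,0.0049,0.0001],[0,0.0049,0.0001],[0,0.0049,0.0001],[0,0.0049,0.0001],[0,0.0049,0.0001],[0,0.0049,0.0001],[0,0.0049,0.0001],[0,0.0049,0.0001],[0,0.0049,0.0001],[0,0.0049,0.0001]],"roll":[0.0527,0.0527,0.0527,0.0527,0.0527,0.0527,0.0527,0.0527,0.0527,0.0527]}'; python3 -m creep '{"jaw":[0.7,0.7,0.7,0.7,0.7,0.7,0.7,0.7,0.0,0.0],"translation":[[0,0.0049,0.0001],[0,0.0049,0.0001],[0,0.0049,0.0001],[0,0.0049,0.0001],[0,0.0049,0.0001],[0,0.0049,0.0001],[0,0,0],[0,0,0],[0,0,0],[0,0,0]],"roll":[0.0527,0.0527,0.0527,0.0527,0.0527,0.0527,0,0,0,0]}'
python3 - <<'E'
from h import *
snap('scene','scene3');snap('wrist','wrist3')
a=cv2.imread('pics/scene3.png')[120:260,190:340];cv2.imwrite('pics/c7.png',cv2.resize(a,None,fx=4,fy=4))
E
```

```text
time_s: 7.35
tcp_pos: [0.4657, 0.0248, 0.191]
eef_rot: [-24.6, 89.9, -4.6]
contact_force: [2.3, -1.6, -0.4]
gripper_width: 0.0134
time_s: 8.35
tcp_pos: [0.4593, 0.0532, 0.1905]
eef_rot: [173.0, 90.0, 175.1]
contact_force: [-0.3, -0.1, -0.6]
gripper_width: 0.0238
```

View pics/c7.png

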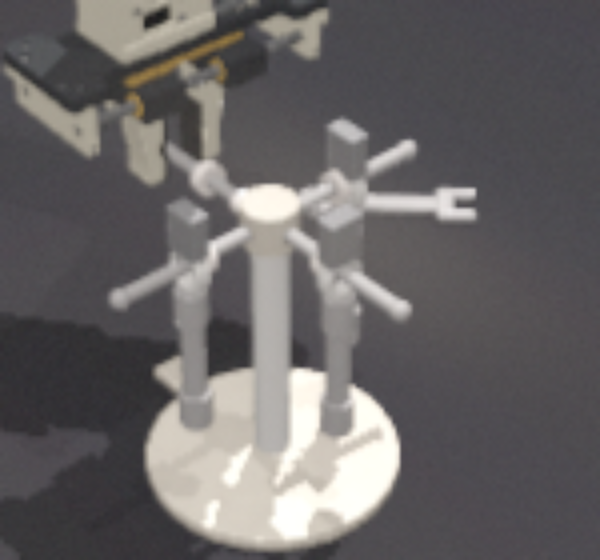

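View pics/wrist3.png

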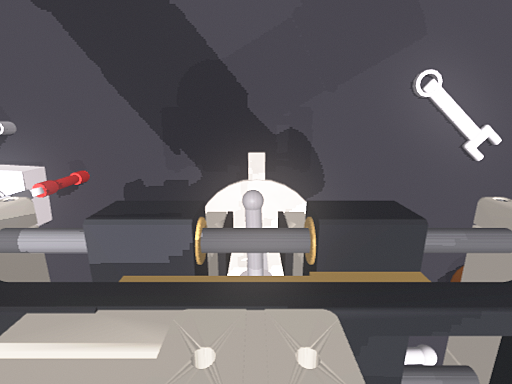

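Run:
```python
from h import *
W=wpose(load('wrist3'))
b=onz(W,253.3,200.5,.2);r=onz(W,255.5,255,.2);t=onz(W,257,154,.013)
# sides of tongue
print('ball',b,'rod',r,'tongue end',t,[onz(W,u,170,.013).round(4) for u in(248.5,266)])
d=r-b;print(np.degrees(np.arctan2(-d[1],-d[0]))%360)
ax=np.array([.555,.058])
for p in(b,t):d=p[:2]-ax;print(np.hypot(*d),np.degrees(np.arctan2(d[1],d[0]))%360)
im=cv2.imread('pics/wrist3.png');cv2.imwrite('pics/c8.png',cv2.resize(im[140:290,180:330],None,fx=4,fy=4,interpolation=cv2.INTER_CUBIC))
```

```text
ball [0.43853921 0.05157607 0.2       ] rod [0.47379496 0.05416924 0.2       ] tongue end [0.43502763 0.05493656 0.013     ] [array([0.456 , 0.0448, 0.013 ]), array([0.4552, 0.0673, 0.013 ])]
184.206699853806
0.11663782726259757 183.1572110775426
0.12001147888711974 181.46270327404716
```

View pics/c8.png

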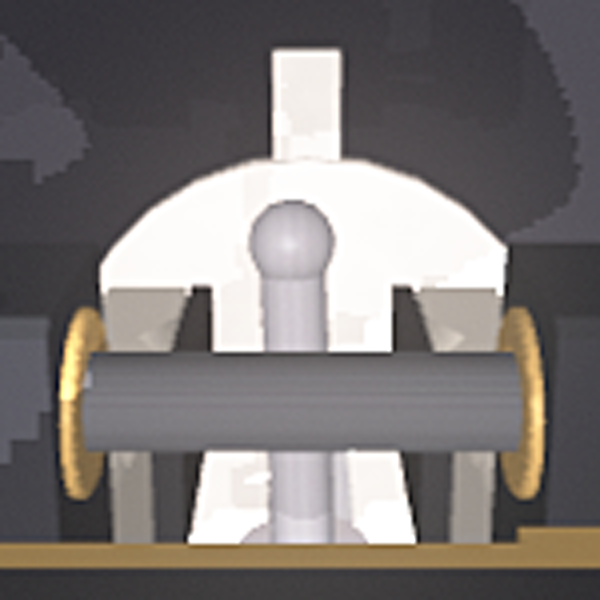

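```bash
python3 -m creep '{"jaw":[0,0,0,-0.2,-0.2,-0.2,-0.2,-0.2,-0.2,-0.2],"translation":[[0,0,0],[-0.015,0,0],[-0.03,0,0],[-0.035,0,0],[-0.035,0,0],[-0.005,-0.025,0.008],[0,-0.04,0.01],[0,-0.04,0.01],[0,-0.04,0.01],[0,-0.04,0.01]],"roll":[0,0,0,0,0,0,0,0,0,0]}' 3; python3 -m creep '{"jaw":[-0.2,-0.2,-0.2,-0.2,-0.2,-0.2,-0.2,-0.2,-0.2,-0.2],"translation":[[0,-0.04,0.01],[0,-0.04,0.01],[0,-0.03,0.01],[0,-0.02,0],[0,0,0],[0,0,0],[0,0,0],[0,0,0],[0,0,0],[0,0,0]],"roll":[0,0,0,0,0.125,0.12,0,0,0,0]}'
python3 - <<'E'
from h import *
snap('wrist','wrist4');snap('top','top4')
im=cv2.imread('pics/wrist4.png');cv2.imwrite('pics/w4.png',cv2.resize(im[:200],None,fx=1.5,fy=1.5,interpolation=cv2.INTER_CUBIC))
im=cv2.imread('pics/top4.png')[130:250,190:400];cv2.imwrite('pics/t4.png',cv2.resize(im,None,fx=3,fy=3,interpolation=cv2.INTER_CUBIC))
E
```

```text
time_s: 9.45
tcp_pos: [0.5142, -0.1314, 0.3106]
eef_rot: [16.8, 90.0, 18.9]
contact_force: [0.7, -0.1, 0.7]
gripper_width: 0.0527
time_s: 10.45
tcp_pos: [0.5487, -0.2584, 0.3107]
eef_rot: [6.7, 90.0, -5.2]
contact_force: [0.5, 0.9, -0.6]
gripper_width: 0.0526
```

View pics/w4.png

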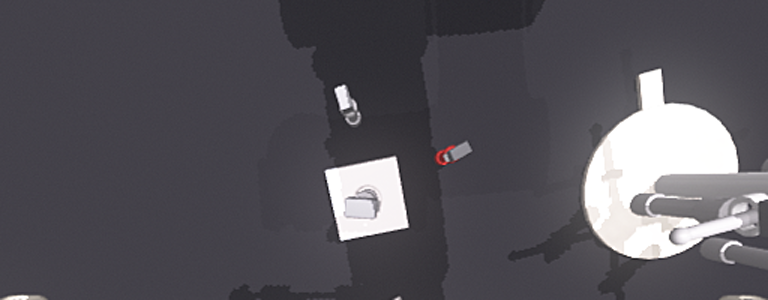

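View pics/t4.png

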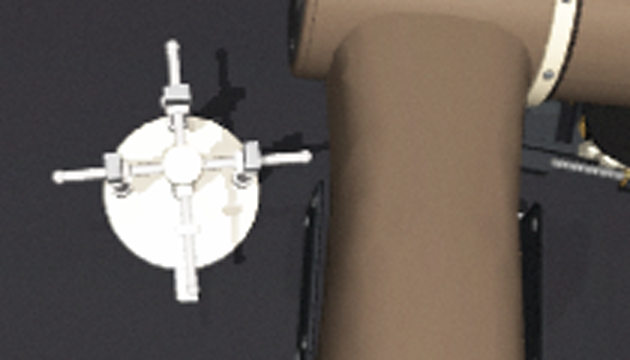

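Run:
```python
import cv2
im=cv2.imread('pics/wrist4.png')[100:165,210:280];cv2.imwrite('pics/c9.png',cv2.resize(im,None,fx=9,fy=9,interpolation=cv2.INTER_CUBIC))
```

```text
(no output)
```

View pics/c9.png

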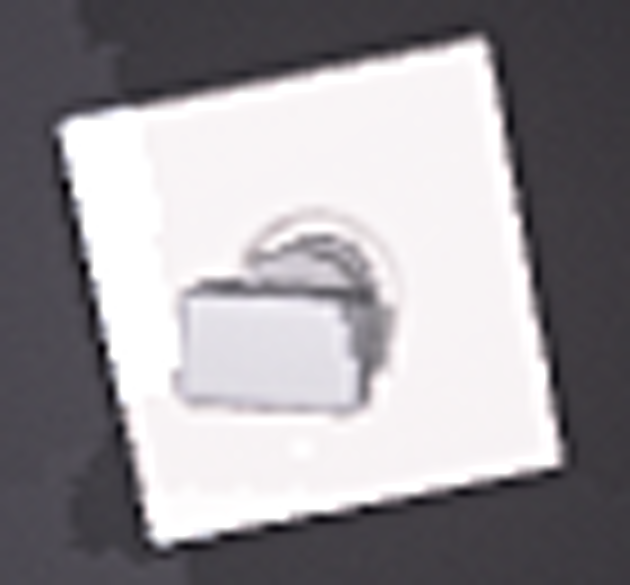

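Run:
```python
from h import *
W=wpose(load('wrist4'));S=load('scene0');T=load('top0');c=cr(210,100,9);s2=cr(95,205,6);t2=cr(300,180,7)
P=[onz(W,*c(*p),.174) for p in((187,293),(349,297),(357,408),(180,405))]
print(np.round(P,4));m=np.mean(P,0);print('centre',m)
for a,b in((0,1),(3,2)):d=P[b]-P[a];print(np.degrees(np.arctan2(d[1],d[0])),np.linalg.norm(d))
p=c(267,350)
print(tri(W,p,S,s2(196,123)),tri(W,p,T,t2(447,167)))
print('stand',np.mean([onz(W,*c(*p),.036) for p in((58,125),(488,38),(565,465),(155,545))],0),'hole',onz(W,*c(322,292),.036))
s=W['state'];R=Ro.from_euler('xyz',s['eef_rot'],degrees=True).as_matrix();print(R.round(3))
print('delta tool',R.T@(np.array([m[0],m[1],.152])-s['tcp_pos']))
```

```text
[[ 0.4909 -0.2741  0.174 ]
 [ 0.4954 -0.255   0.174 ]
 [ 0.5087 -0.2568  0.174 ]
 [ 0.5039 -0.278   0.174 ]]
centre [ 0.49972422 -0.26596344  0.174     ]
76.76556017350941 0.019640986488949956
77.18963582873126 0.02170351912053786
(array([ 0.5001314 , -0.2644872 ,  0.17377715]), np.float64(0.003409403030045682)) (array([ 0.50050296, -0.26510477,  0.1843499 ]), np.float64(0.0030803634753974406))
stand [ 0.5002979  -0.26537505  0.036     ] hole [ 0.4994803  -0.26420226  0.036     ]
[[ 0.     0.206  0.979]
 [-0.     0.979 -0.206]
 [-1.     0.     0.   ]]
delta tool [ 0.15867545 -0.01749212 -0.04636233]
```

Run:
```python
from h import *
W=wpose(load('wrist4'))
print('red base',onz(W,297,104,0.02),'red tab if z=.12',onz(W,308,100,.12),'small',onz(W,235,77,0.02),onz(W,229,66,.12))
```

```text
red base [ 0.47383439 -0.17352078  0.02      ] red tab if z=.12 [ 0.47393259 -0.17510627  0.12      ] small [ 0.41342145 -0.26264592  0.02      ] [ 0.4151836  -0.26303869  0.12      ]
```

```bash
python3 -m creep '{"jaw":[-0.2,-0.2,-0.2,-0.2,-0.2,-0.2,-0.2,-0.2,-0.2,-0.2],"translation":[[0,-0.007,-0.018],[0,-0.007,-0.018],[0.01,-0.0035,-0.0095],[0.03,0,0],[0.035,0,0],[0.03,0,0],[0,0,0],[0,0,0],[0,0,0],[0,0,0]],"roll":[0,0,0,0,0,0,0,0,0,0]}' 40;python3 - <<'E'
from h import *
snap('wrist','wrist5');snap('scene','scene5')
a=cv2.imread('pics/scene5.png')[150:310,60:230];cv2.imwrite('pics/c10.png',cv2.resize(a,None,fx=3.5,fy=3.5))
E
```

```text
time_s: 11.55
tcp_pos: [0.5015, -0.2665, 0.2074]
eef_rot: [-3.1, 89.8, -15.0]
contact_force: [1.1, 0.1, 0.0]
gripper_width: 0.0526
```

View pics/c10.png

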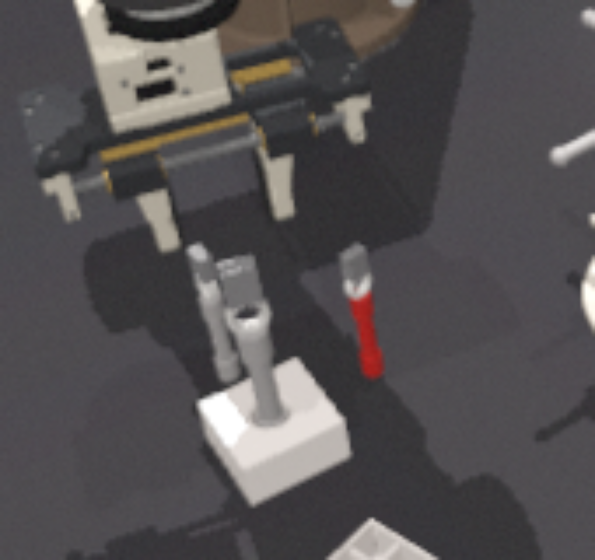

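View pics/wrist5.png

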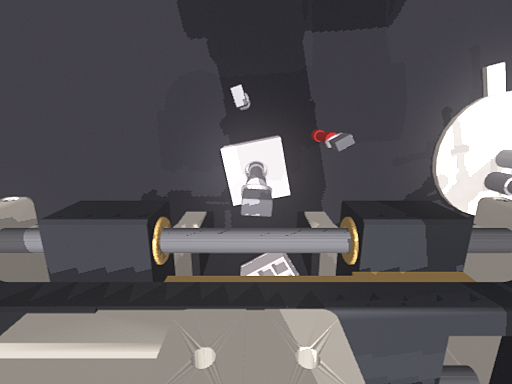

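```bash
python3 -m creep '{"jaw":[-0.2,-0.2,-0.2,-0.2,0.2,1,1,1,1,1],"translation":[[0.02,0,0],[0.022,0,0],[0.017,0,0],[0.0045,0,0],[0,0,0],[0,0,0],[0,0,0],[0,0,0],[0,0,0],[0,0,0]],"roll":[0,0,0,0,0,0,0,0,0,0]}' 30;python3 - <<'E'
from h import *
s=get_state();print(s['tcp_pos'],s['eef_rot'],s['contact_force'],s['gripper_width'])
E
```

```text
time_s: 12.65
tcp_pos: [0.501, -0.2663, 0.1428]
eef_rot: [-3.1, 89.9, -15.1]
contact_force: [-1.3, 0.5, 4.2]
gripper_width: 0.0237
[ 0.50101069 -0.26634187  0.14284769] [ -3.14223091  89.91813991 -15.11217691] [-1.28284781  0.52091982  4.17533417] 0.02366286959168891
```

```bash
python3 -m creep '{"jaw":[1,1,1,1,1,1,1,1,1,1],"translation":[[-0.003,0,0],[-0.01,0,0],[-0.015,0,0],[-0.02,0,0],[-0.03,0,0],[-0.035,0,0],[-0.035,0,0],[-0.02,0,0],[0,0,0],[0,0,0]],"roll":[0,0,0,0,0,0,0,0,0,0]}' 30;python3 - <<'E'
from h import *
snap('scene','scene6')
a=cv2.imread('pics/scene6.png')[130:310,60:230];cv2.imwrite('pics/c11.png',cv2.resize(a,None,fx=3.3,fy=3.3))
E
```

```text
time_s: 13.65
tcp_pos: [0.5002, -0.266, 0.3101]
eef_rot: [77.9, 90.0, 65.9]
contact_force: [-0.9, -0.2, -2.6]
gripper_width: 0.024
```

View pics/c11.png

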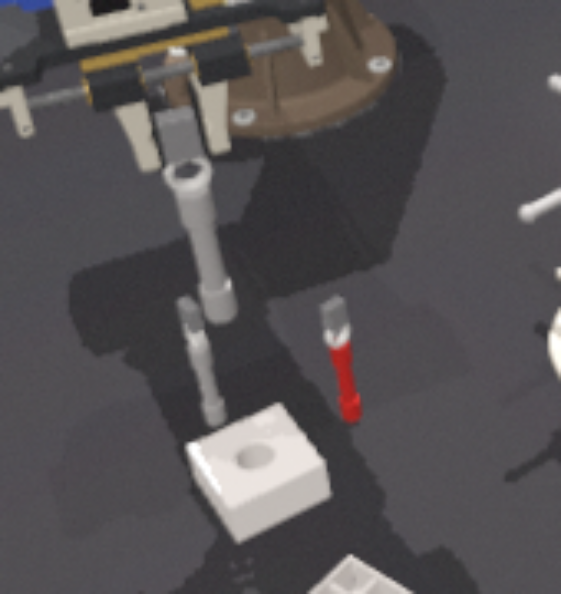

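```bash
python3 -m creep '{"jaw":[1,1,1,1,1,1,1,1,1,1],"translation":[[0,0.015,-0.008],[0,0.032,-0.017],[0,0.035,-0.0185],[0,0.035,-0.0185],[0,0.035,-0.0185],[0,0.035,-0.0185],[0,0.035,-0.0185],[0,0.033,-0.0175],[0,0.025,-0.013],[0,0.0105,-0.006]],"roll":[0,0,0,0,0,0,0,0,0,0]}' 30
python3 -m creep '{"jaw":[1,1,1,1,1,1,1,1,1,1],"translation":[[0,0,0],[0,0,0],[0,0,0],[0,0,0],[0,0,0],[0,0,0],[0,0,0],[0,0,0],[0,0,0],[0,0,0]],"roll":[-0.1,-0.145,-0.145,-0.145,-0.145,-0.145,-0.145,-0.145,-0.145,-0.145]}' 30
python3 -m creep '{"jaw":[1,1,1,1,1,1,1,1,1,1],"translation":[[0,0,0],[0,0,0],[0,0,0],[0,0,0],[0,0,0],[0,0,0],[0,0,0],[0,0,0],[0,0,0],[0,0,0]],"roll":[-0.145,-0.145,-0.145,-0.145,-0.145,-0.145,-0.145,-0.145,-0.145,-0.145]}' 30
```

```text
time_s: 14.7
tcp_pos: [0.4085, 0.0518, 0.3092]
eef_rot: [-164.7, 89.9, -176.6]
contact_force: [0.6, -0.9, -2.3]
gripper_width: 0.0235
time_s: 15.7
tcp_pos: [0.4091, 0.0498, 0.3089]
eef_rot: [134.7, 89.9, -156.4]
contact_force: [0.3, 0.3, -1.9]
gripper_width: 0.0239
time_s: 16.7
tcp_pos: [0.4091, 0.0498, 0.3089]
eef_rot: [51.6, 89.9, -156.4]
contact_force: [0.0, -0.5, -1.3]
gripper_width: 0.0239
```

```bash
python3 -m creep '{"jaw":[1,1,1,1,1,1,1,1,1,1],"translation":[[0,0,0],[0,0,0],[0,0,0],[0,0,0],[0,0,0],[0,0,0],[0,0,0],[0,0,0],[0,0,0],[0,0,0]],"roll":[-0.14,-0.14,-0.14,-0.09,-0.04,0,0,0,0,0]}' 30
python3 - <<'E'
from h import *
snap('wrist','wrist7');snap('scene','scene7')
a=cv2.imread('pics/scene7.png')[90:270,150:330];cv2.imwrite('pics/c12.png',cv2.resize(a,None,fx=3.3,fy=3.3))
E
```

```text
time_s: 17.7
tcp_pos: [0.4101, 0.0499, 0.31]
eef_rot: [39.9, 90.0, -137.1]
contact_force: [-0.6, -0.0, -2.4]
gripper_width: 0.0238
```

View pics/c12.png

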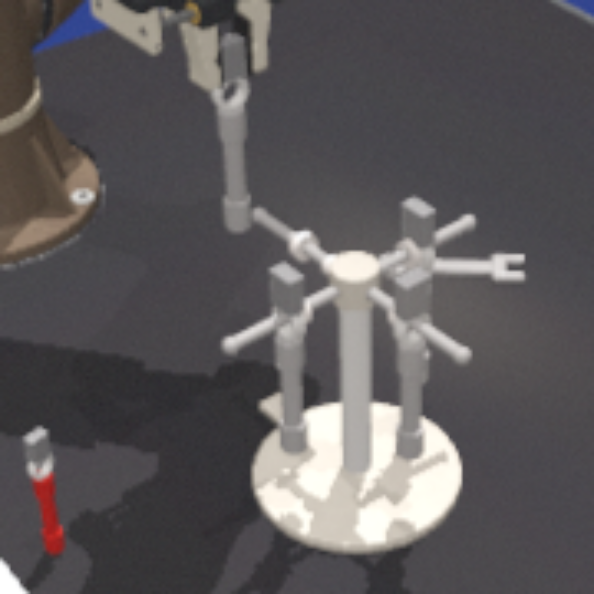

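View pics/wrist7.png

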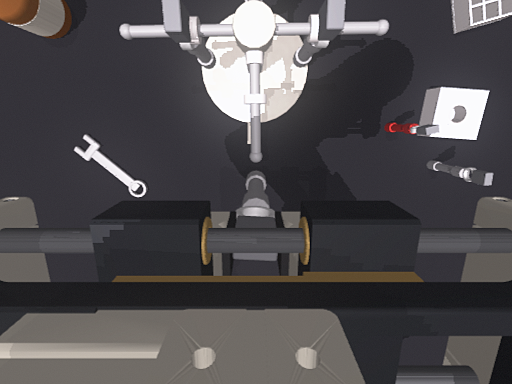

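Run:
```python
from h import *
im=cv2.imread('pics/wrist7.png')
cv2.imwrite('pics/c13.png',cv2.resize(im[0:130,190:320],None,fx=4.5,fy=4.5,interpolation=cv2.INTER_CUBIC))
cv2.imwrite('pics/c14.png',cv2.resize(im[130:270,190:320],None,fx=4.2,fy=4.2,interpolation=cv2.INTER_CUBIC))
```

```text
(no output)
```

View pics/c13.png

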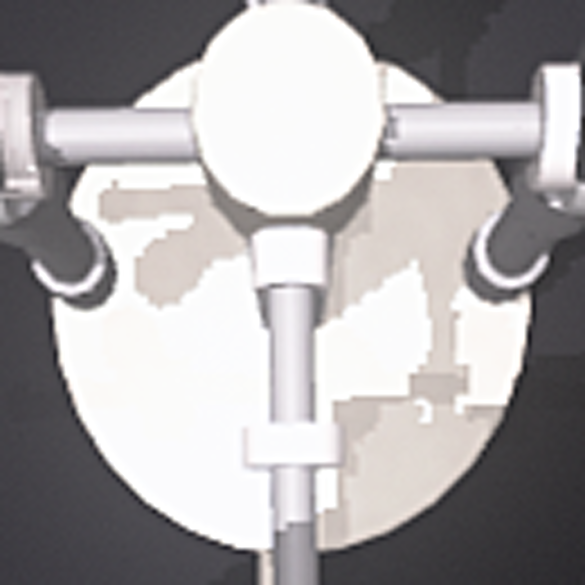

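View pics/c14.png

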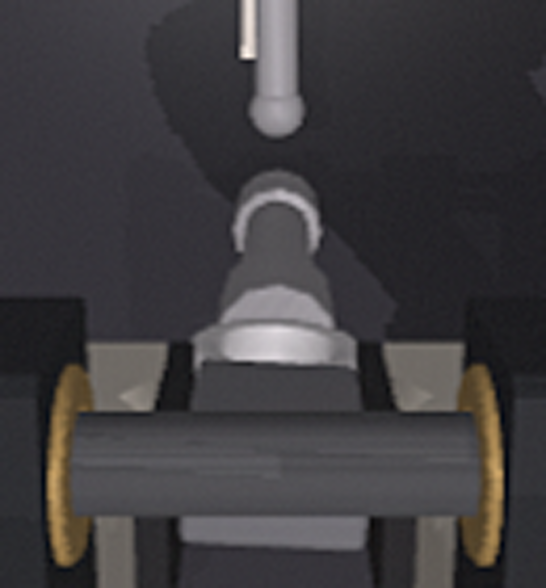

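Run:
```python
from h import *
W=wpose(load('wrist7'));a=cr(190,0,4.5);b=cr(190,130,4.2)
s=W['state'];R=Ro.from_euler('xyz',s['eef_rot'],degrees=True).as_matrix();t=s['tcp_pos'];print(R.round(4),t)
def pr(n,p,z):
    w=onz(W,*p,z);print(n,w.round(4),'tool',(R.T@(w-t)).round(4));return w
B=pr('ball',b(276.5,110),.2)
r=pr('rod near collar',a(292,495),.2);r2=pr('rod inner',a(291,340),.2)
d=r2-B;print('rod heading',np.degrees(np.arctan2(d[1],d[0])))
pr('collar outer top',a(292,464),.211);pr('collar inner top',a(292,426),.211)
pr('hub',a(288,108),.215)
pr('tongue left end',b(240,60),.016)
pr('disc L',a(52,312),.013);pr('disc R',a(533,308),.013)
z0=t[2]-.1348
pr('foot ring',b(276.5,230),z0+.012)
pr('eye top',b(275,345),z0+.13)
pr('eyeL',b(197,345),z0+.122);pr('eyeR',b(355,345),z0+.122)
S=load('scene7');c=cr(150,90,3.3)
print('scene ball',tri(W,b(276.5,110),S,c(258,216)),onz(S,*c(258,216),.2))
print('scene eye(in hand) on plane z',onz(S,*c(231,94),z0+.122), 'foot',onz(S,*c(237,221),z0+.006))
```

```text
[[-1.000e-04  5.380e-02 -9.986e-01]
 [-1.000e-04 -9.986e-01 -5.380e-02]
 [-1.000e+00  1.000e-04  1.000e-04]] [0.41011904 0.04988781 0.31000771]
ball [0.4383 0.0511 0.2   ] tool [ 0.11    0.0003 -0.0282]
rod near collar [0.4832 0.0544 0.2   ] tool [ 0.11   -0.0006 -0.0732]
rod inner [0.5144 0.0563 0.2   ] tool [ 0.11   -0.0008 -0.1045]
rod heading 3.9629745032053365
collar outer top [0.489  0.0547 0.211 ] tool [ 0.099  -0.0006 -0.079 ]
collar inner top [0.4964 0.0551 0.211 ] tool [ 0.099  -0.0006 -0.0864]
hub [0.5531 0.0589 0.215 ] tool [ 0.095  -0.0013 -0.1432]
tongue left end [0.4331 0.0652 0.016 ] tool [ 0.294  -0.0141 -0.0238]
disc L [0.5471 0.1433 0.013 ] tool [ 0.297  -0.0859 -0.1419]
disc R [ 0.5577 -0.0266  0.013 ] tool [ 0.297   0.0843 -0.1433]
foot ring [0.4054 0.0492 0.1872] tool [0.1228 0.0004 0.0048]
eye top [0.4159 0.0502 0.3052] tool [ 0.0048 -0.     -0.0058]
eyeL [0.4124 0.0627 0.2972] tool [ 0.0128 -0.0127 -0.0029]
eyeR [0.4138 0.0371 0.2972] tool [ 0.0128  0.013  -0.0029]
scene ball (array([0.43864328, 0.05166251, 0.19928664]), np.float64(0.001502607168174818)) [0.44004305 0.05166565 0.2       ]
scene eye(in hand) on plane z [0.41337035 0.05046778 0.29720771] foot [0.41233923 0.04905297 0.18120771]
```

```bash
python3 -m creep '{"jaw":[1,1,1,1,1,1,1,1,1,1],"translation":[[0.01,0,0],[0.02,0,0],[0.025,0,0],[0.02,0,0],[0.012,0,0],[0.007,0,0],[0.003,0,0],[0,0,0],[0,0,0],[0,0,0]],"roll":[0,0,0,0,0,0,0,0,0,0]}' 30
python3 - <<'E'
from h import *
snap('wrist','wrist8');snap('scene','scene8')
a=cv2.imread('pics/scene8.png')[110:210,190:290];cv2.imwrite('pics/c15.png',cv2.resize(a,None,fx=5.5,fy=5.5,interpolation=cv2.INTER_CUBIC))
a=cv2.imread('pics/wrist8.png')[110:270,180:330];cv2.imwrite('pics/c16.png',cv2.resize(a,None,fx=3.7,fy=3.7,interpolation=cv2.INTER_CUBIC))
E
```

```text
time_s: 18.8
tcp_pos: [0.4106, 0.0501, 0.2137]
eef_rot: [-153.3, 89.9, 29.8]
contact_force: [0.7, 0.1, -1.9]
gripper_width: 0.0241
```

View pics/c15.png

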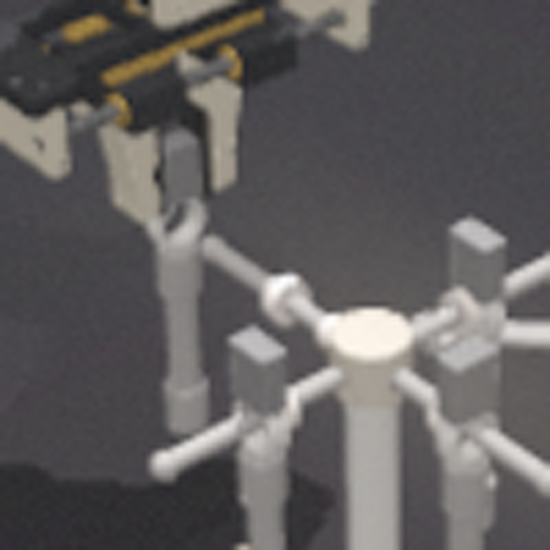

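View pics/c16.png

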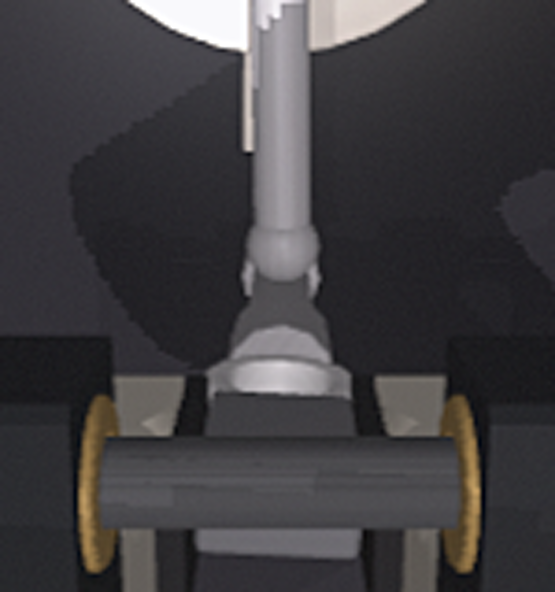

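Run:
```python
from h import *
W=wpose(load('wrist8'));b=cr(180,110,3.7)
s=W['state'];R=Ro.from_euler('xyz',s['eef_rot'],degrees=True).as_matrix();t=s['tcp_pos'];print(t)
def pr(n,p,z):
    w=onz(W,*p,z);print(n,w.round(4),'tool',(R.T@(w-t)).round(4));return w
pr('ball',b(284,247),.2);pr('rod',b(282,100),.2);pr('rod',b(282,20),.2);z0=t[2]-.1348
pr('foot',b(281.5,285),z0+.012);pr('eyetop',b(280,370),z0+.134)
S=load('scene8');c=cr(190,110,5.5)
print('ball S',onz(S,*c(210,246),.2),tri(W,b(284,247),S,c(210,246)))
print('eye S',onz(S,*c(182,212),z0+.122))
# S eye: height assuming it lies in TCP vertical plane x=.4106
o,d=ray(S,*c(182,212));q=o+d*((t[1]-o[1])/d[1]);print('eye ray at y=tcp',q)
o,d=ray(S,*c(210,246));q=o+d*((.0512-o[1])/d[1]);print('ball ray at y',q)
```

```text
[0.41056635 0.05011893 0.21373663]
ball [0.438  0.0508 0.2   ] tool [ 0.0138  0.0008 -0.0274]
rod [0.4638 0.0526 0.2   ] tool [ 0.0138  0.0004 -0.0533]
rod [0.4772 0.0533 0.2   ] tool [ 0.0138  0.0004 -0.0667]
foot [0.4034 0.0491 0.0909] tool [0.1228 0.0007 0.0073]
eyetop [0.4192 0.0505 0.2129] tool [ 0.0008  0.0001 -0.0086]
ball S [0.43695756 0.05355347 0.2       ] (array([0.43888492, 0.05144088, 0.20202939]), np.float64(0.0015493962182092555))
eye S [0.40608733 0.05825913 0.20093663]
eye ray at y=tcp [0.41937607 0.05011893 0.2112228 ]
ball ray at y [0.44070336 0.0512     0.20300247]
```

Run:
```python
from h import *
S=load('scene8')
def proj(c,w):
    f=192/np.tan(np.radians(c['fovy'])/2);p=np.linalg.inv(c['pose'])@np.r_[w,1];return np.array([c['cx']+f*p[0]/-p[2],c['cy']-f*p[1]/-p[2]])
t=S['state']['tcp_pos'];z0=t[2]-.1348
crop=lambda p:((p+.5-np.array([190,110]))*5.5-.5).round(0)
a=np.radians(np.arange(0,360,10))
print('ball',crop(proj(S,[.4383,.0512,.2])))
foot=np.array([crop(proj(S,[t[0]+.011*np.cos(q),t[1]+.011*np.sin(q),z0])) for q in a]);print('foot rim',foot.min(0),foot.max(0))
f2=np.array([crop(proj(S,[t[0]+.005,t[1]+.0145*np.cos(q),z0+.122+.0145*np.sin(q)])) for q in a]);print('eye near face rim',f2.min(0),f2.max(0))
f2=np.array([crop(proj(S,[t[0]+.005,t[1]+.01*np.cos(q),z0+.122+.01*np.sin(q)])) for q in a]);print('eye near hole',f2.min(0),f2.max(0))
print('tab near-face bottom corners',[crop(proj(S,[t[0]+.007,t[1]+k*.012,z0+.134])) for k in(-1,1)])
a=cv2.imread('pics/scene8.png')[130:195,205:250];cv2.imwrite('pics/c17.png',cv2.resize(a,None,fx=9,fy=9,interpolation=cv2.INTER_CUBIC))
```

```text
ball [207. 249.]
foot rim [164. 411.] [208. 438.]
eye near face rim [153. 199.] [204. 254.]
eye near hole [161. 208.] [196. 246.]
tab near-face bottom corners [array([158., 216.]), array([201., 199.])]
```

View pics/c17.png

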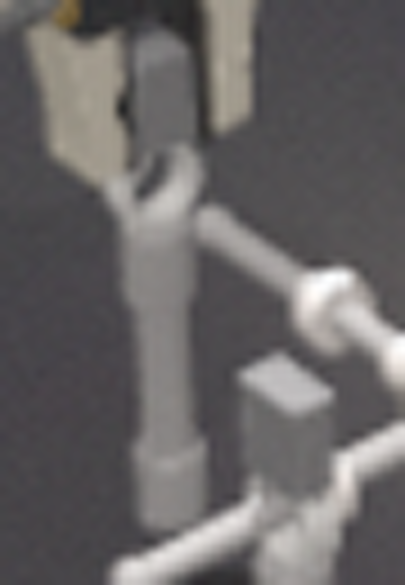

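```bash
python3 -m creep '{"jaw":[1,1,1,1,1,1,1,1,1,1],"translation":[[0.0012,0.0004,-0.002],[0,0,-0.004],[0,0,-0.005],[0,0,-0.005],[0,0,-0.005],[0,0,-0.005],[0,0,-0.005],[0,0,-0.004],[0,0,0],[0,0,0]],"roll":[0,0,0,0,0,0,0,0,0,0]}' 30
python3 - <<'E'
from h import *
print(get_state()['contact_force'],get_state()['moment'])
snap('wrist','wrist9');snap('scene','scene9')
a=cv2.imread('pics/scene9.png')[110:210,190:290];cv2.imwrite('pics/c18.png',cv2.resize(a,None,fx=5.5,fy=5.5,interpolation=cv2.INTER_CUBIC))
a=cv2.imread('pics/wrist9.png')[110:270,180:330];cv2.imwrite('pics/c19.png',cv2.resize(a,None,fx=3.7,fy=3.7,interpolation=cv2.INTER_CUBIC))
E
```

```text
time_s: 19.9
tcp_pos: [0.4451, 0.0513, 0.2118]
eef_rot: [13.1, 90.0, -163.8]
contact_force: [-0.6, 0.8, -1.9]
gripper_width: 0.0239
[-0.56714606  0.81156859 -1.86136313] [-0.12391816  0.16347669 -0.0074562 ]
```

View pics/c18.png

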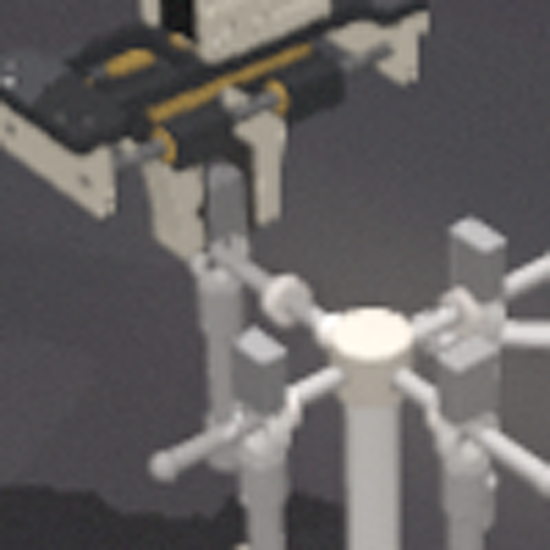

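View pics/c19.png

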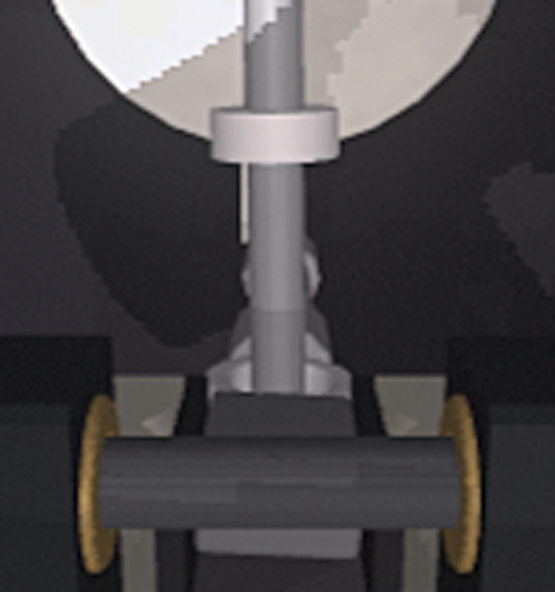

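```bash
python3 -m creep '{"jaw":[1,1,1,1,1,1,1,1,1,1],"translation":[[0,0,-0.005],[0,0,-0.005],[0,0,-0.005],[0,0,-0.004],[0,0,-0.004],[0.001,0,-0.003],[0.001,0,-0.002],[0.001,0,0],[0.0005,0,0],[0,0,0]],"roll":[0,0,0,0,0,0,0,0,0,0]}' 30
python3 - <<'E'
from h import *
print(get_state()['contact_force'],get_state()['moment'])
W=snap('wrist','wrist10')
a=cv2.imread('pics/wrist10.png')[110:270,180:330];cv2.imwrite('pics/c20.png',cv2.resize(a,None,fx=3.7,fy=3.7,interpolation=cv2.INTER_CUBIC))
E
```

```text
time_s: 21.0
tcp_pos: [0.4729, 0.0528, 0.2083]
eef_rot: [11.5, 90.0, -165.4]
contact_force: [0.6, 0.1, -0.8]
gripper_width: 0.024
[ 0.63891925  0.14397876 -0.79349829] [-0.13519124  0.12720328 -0.01135283]
```

View pics/c20.png

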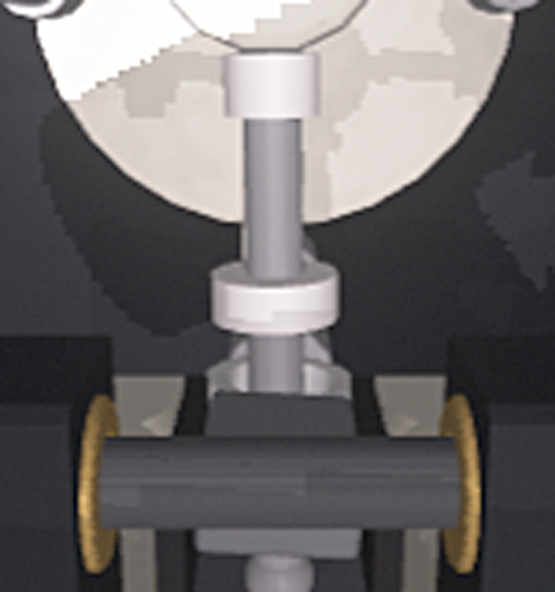

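```bash
python3 -m creep '{"jaw":[1,1,1,1,1,1,1,1,1,1],"translation":[[0,0,-0.001],[0,0,-0.001],[0,0,-0.001],[0,0,-0.001],[0,0,-0.001],[0,0,-0.001],[0,0,-0.0008],[0,0,-0.0005],[0,0,0],[0,0,0]],"roll":[0,0,0,0,0,0,0,0,0,0]}' 30
python3 -c "
from h import *
for _ in range(1):print(get_state()['contact_force'],get_state()['tcp_pos'])"
```

```text
time_s: 22.05
tcp_pos: [0.4804, 0.0533, 0.2083]
eef_rot: [19.1, 90.0, -157.8]
contact_force: [0.2, -0.4, -1.6]
gripper_width: 0.0236
[ 0.24971114 -0.44973659 -1.61648409] [0.48036075 0.05327067 0.20833264]
```

```bash
python3 -m creep '{"jaw":[1,1,1,1,1,1,1,1,1,1],"translation":[[0,0,-0.0004],[0,0,-0.0004],[0,0,-0.0004],[0,0,-0.0004],[0,0,-0.0004],[0,0,-0.0003],[0,0,-0.0003],[0,0,0],[0,0,0],[0,0,0]],"roll":[0,0,0,0,0,0,0,0,0,0]}' 30
python3 -c "
from h import *
for _ in range(1):print(get_state()['contact_force'],get_state()['tcp_pos'])"
```

```text
time_s: 23.05
tcp_pos: [0.483, 0.0534, 0.2084]
eef_rot: [112.9, 90.0, -64.0]
contact_force: [0.3, 0.7, -3.3]
gripper_width: 0.0242
[ 0.27601806  0.67008593 -3.33923206] [0.48298647 0.05343282 0.2083687 ]
```

```bash
python3 -m creep '{"jaw":[1,1,1,1,1,1,1,1,1,1],"translation":[[0,0,-0.0003],[0,0,-0.0003],[0,0,-0.0002],[0,0,0],[0,0,0],[0,0,0],[0,0,0],[0,0,0],[0,0,0],[0,0,0]],"roll":[0,0,0,0,0,0,0,0,0,0]}' 30
python3 -c "
from h import *
for _ in range(1):print(get_state()['contact_force'],get_state()['tcp_pos'])"
python3 -m creep '{"jaw":[1,1,1,1,1,1,1,1,1,1],"translation":[[0,0,-0.0002],[0,0,-0.0002],[0,0,-0.0002],[0,0,0],[0,0,0],[0,0,0],[0,0,0],[0,0,0],[0,0,0],[0,0,0]],"roll":[0,0,0,0,0,0,0,0,0,0]}' 30
```

```text
time_s: 24.05
tcp_pos: [0.4837, 0.0535, 0.2083]
eef_rot: [-0.3, 90.0, -177.2]
contact_force: [-1.3, -0.2, -1.9]
gripper_width: 0.0241
[-1.25533462 -0.24390723 -1.91034749] [0.48370757 0.05347347 0.20832387]
time_s: 25.05
tcp_pos: [0.4842, 0.0535, 0.2083]
eef_rot: [15.5, 90.0, -161.4]
contact_force: [-4.4, -0.6, 0.3]
gripper_width: 0.0237
```

```bash
python3 -m creep '{"jaw":[1,1,1,1,1,1,1,1,1,1],"translation":[[0,0,-0.0002],[0,0,-0.0001],[0,0,0],[0,0,0],[0,0,0],[0,0,0],[0,0,0],[0,0,0],[0,0,0],[0,0,0]],"roll":[0,0,0,0,0,0,0,0,0,0]}' 30
python3 -c "
from h import *
print(get_state()['contact_force'],get_state()['tcp_pos'],get_state()['moment'])"
```

```text
time_s: 26.05
tcp_pos: [0.4843, 0.0534, 0.2082]
eef_rot: [8.3, 90.0, -168.6]
contact_force: [-5.9, 1.3, 0.4]
gripper_width: 0.0241
[-5.92215273  1.29657172  0.4091145 ] [0.48430343 0.05343368 0.20824876] [9.56877432e-02 2.18913415e+00 1.63267873e-03]
```

```bash
python3 -m creep '{"jaw":[1,1,1,1,1,1,1,1,1,1],"translation":[[0,0,-0.0002],[0,0,-0.0002],[0,0,0],[0,0,0],[0,0,0],[0,0,0],[0,0,0],[0,0,0],[0,0,0],[0,0,0]],"roll":[0,0,0,0,0,0,0,0,0,0]}' 30
python3 -c "
from h import *
print(get_state()['contact_force'],get_state()['tcp_pos'],get_state()['moment'])"
```

```text
time_s: 27.05
tcp_pos: [0.4845, 0.0534, 0.2082]
eef_rot: [4.6, 89.9, -172.3]
contact_force: [-5.8, 1.8, 0.6]
gripper_width: 0.0237
[-5.83807833  1.83986424  0.56101236] [0.48446784 0.05341188 0.20822296] [0.19900877 2.65926038 0.06701662]
```

```bash
python3 -m creep '{"jaw":[1,1,1,1,1,1,1,1,1,1],"translation":[[0,0,-0.0002],[0,0,-0.0001],[0,0,0],[0,0,0],[0,0,0],[0,0,0],[0,0,0],[0,0,0],[0,0,0],[0,0,0]],"roll":[0,0,0,0,0,0,0,0,0,0]}' 30
python3 -c "
from h import *
print(get_state()['contact_force'],get_state()['tcp_pos'],get_state()['moment'])"
python3 -m creep '{"jaw":[1,1,1,1,1,1,1,1,1,1],"translation":[[0,0,0],[0,0,0],[0,0,0],[0,0,0],[0,0,0],[0,0,0],[0,0,0],[0,0,0],[0,0,0],[0,0,0]],"roll":[0,0,0,0,0,0,0,0,0,0]}' 30
python3 -c "
from h import *
print(get_state()['contact_force'],get_state()['tcp_pos'],get_state()['moment'])"
```

```text
time_s: 28.05
tcp_pos: [0.4846, 0.0534, 0.2082]
eef_rot: [5.3, 89.9, -171.6]
contact_force: [-7.5, 0.8, 1.5]
gripper_width: 0.0242
[-7.54666484  0.84155163  1.45542016] [0.48455908 0.05341918 0.20817927] [ 0.18636714  2.97468493 -0.04063214]
time_s: 29.05
tcp_pos: [0.4846, 0.0534, 0.2082]
eef_rot: [6.0, 89.9, -170.9]
contact_force: [-7.2, 0.6, 2.0]
gripper_width: 0.0241
[-7.24498125  0.6051137   2.02780206] [0.48457135 0.05341569 0.2081832 ] [0.20894864 3.01740421 0.09354084]
```

```bash
python3 -m creep '{"jaw":[1,1,1,1,1,1,1,1,1,1],"translation":[[0,0,-0.0002],[0,0,0],[0,0,0],[0,0,0],[0,0,0],[0,0,0],[0,0,0],[0,0,0],[0,0,0],[0,0,0]],"roll":[0,0,0,0,0,0,0,0,0,0]}' 30
python3 -c "
from h import *
print(get_state()['contact_force'],get_state()['tcp_pos'],get_state()['moment'])"
```

```text
time_s: 30.05
tcp_pos: [0.4846, 0.0534, 0.2081]
eef_rot: [5.8, 89.9, -171.1]
contact_force: [-8.3, 1.4, 1.8]
gripper_width: 0.024
[-8.33694584  1.42593574  1.77907808] [0.48461183 0.05340576 0.20813136] [0.24388941 3.21765186 0.01446253]
```

```bash
python3 -m creep '{"jaw":[1,1,1,1,1,1,1,1,1,1],"translation":[[0,0,0.0003],[0,0,0.0003],[0,0,0.0003],[0,0,0.0003],[0,0,0.0002],[0,0,0],[0,0,0],[0,0,0],[0,0,0],[0,0,0]],"roll":[0,0,0,0,0,0,0,0,0,0]}' 30
python3 -c "
from h import *
print(get_state()['contact_force'],get_state()['tcp_pos'],get_state()['moment'])"
```

```text
time_s: 31.05
tcp_pos: [0.4842, 0.0535, 0.2083]
eef_rot: [42.9, 90.0, -134.0]
contact_force: [-4.7, 0.1, -1.7]
gripper_width: 0.0241
[-4.71053933  0.09953553 -1.69945596] [0.48418485 0.05347439 0.2083422 ] [-0.09248572  1.66421677  0.0606889 ]
```

```bash
python3 -m creep '{"jaw":[1,1,1,1,1,1,1,1,1,1],"translation":[[0,0,0.0003],[0,0,0.0003],[0,0,0.0001],[0.0002,0,0],[0.0002,0,0],[0.0002,0,0],[0,0,0],[0,0,0],[0,0,0],[0,0,0]],"roll":[0,0,0,0,0,0,0,0,0,0]}' 30
python3 -c "
from h import *
print(get_state()['contact_force'],get_state()['tcp_pos'],get_state()['moment'])"
```

```text
time_s: 32.05
tcp_pos: [0.4837, 0.0535, 0.2078]
eef_rot: [-162.3, 90.0, 20.8]
contact_force: [-1.1, -0.9, -1.7]
gripper_width: 0.0239
[-1.09762906 -0.86657992 -1.65475906] [0.48366028 0.05354773 0.20784662] [-0.02711519  0.45296694  0.02445078]
```

```bash
python3 -m creep '{"jaw":[1,1,1,1,1,1,1,1,1,1],"translation":[[0.0003,0,0],[0.0003,0,0],[0.0002,0,0],[0,0,0],[0,0,0],[0,0,0],[0,0,0],[0,0,0],[0,0,0],[0,0,0]],"roll":[0,0,0,0,0,0,0,0,0,0]}' 30
python3 -c "
from h import *
print(get_state()['contact_force'],get_state()['tcp_pos'],get_state()['moment'])"
```

```text
time_s: 33.05
tcp_pos: [0.4837, 0.0535, 0.2076]
eef_rot: [-168.8, 89.9, 14.3]
contact_force: [-2.8, 0.7, 5.4]
gripper_width: 0.0239
[-2.82473537  0.72227819  5.40816991] [0.48374157 0.05353232 0.20758928] [0.14672184 1.36650565 0.03574248]
```

```bash
python3 -m creep '{"jaw":[1,1,1,1,1,1,1,1,1,1],"translation":[[-0.0003,0,0.0001],[-0.0002,0,0],[0,0,0],[0,0,0],[0,0,0],[0,0,0],[0,0,0],[0,0,0],[0,0,0],[0,0,0]],"roll":[0,0,0,0,0,0,0,0,0,0]}' 30
python3 -c "
from h import *
print(get_state()['contact_force'],get_state()['tcp_pos'],get_state()['moment'])"
```

```text
time_s: 34.05
tcp_pos: [0.4836, 0.0535, 0.2076]
eef_rot: [-168.7, 90.0, 14.5]
contact_force: [-0.1, 1.2, 4.6]
gripper_width: 0.0244
[-0.14627025  1.16157116  4.63345784] [0.48361937 0.05354791 0.20761167] [ 0.18565783  0.14849337 -0.02140449]
```

```bash
python3 -m creep '{"jaw":[1,1,0.4,0.35,0.3,0.25,0.2,0.15,0.1,0.1],"translation":[[-0.0003,0,0],[0,0,0],[0,0,0],[0,0,0],[0,0,0],[0,0,0],[0,0,0],[0,0,0],[0,0,0],[0,0,0]],"roll":[0,0,0,0,0,0,0,0,0,0]}' 30
python3 - <<'E'
from h import *
print(get_state()['contact_force'],get_state()['tcp_pos'],get_state()['moment'])
W=snap('wrist','wrist11');snap('scene','scene11')
a=cv2.imread('pics/wrist11.png')[110:270,180:330];cv2.imwrite('pics/c21.png',cv2.resize(a,None,fx=3.7,fy=3.7,interpolation=cv2.INTER_CUBIC))
a=cv2.imread('pics/scene11.png')[110:250,190:330];cv2.imwrite('pics/c22.png',cv2.resize(a,None,fx=4,fy=4,interpolation=cv2.INTER_CUBIC))
E
```

```text
time_s: 35.05
tcp_pos: [0.4834, 0.0534, 0.2078]
eef_rot: [19.2, 90.0, -157.7]
contact_force: [-0.2, 0.2, -0.8]
gripper_width: 0.0394
[-0.22369329  0.24213735 -0.77266699] [0.4833584  0.05343335 0.20777632] [-0.06778943  0.15412551  0.01514692]
```

View pics/c21.png

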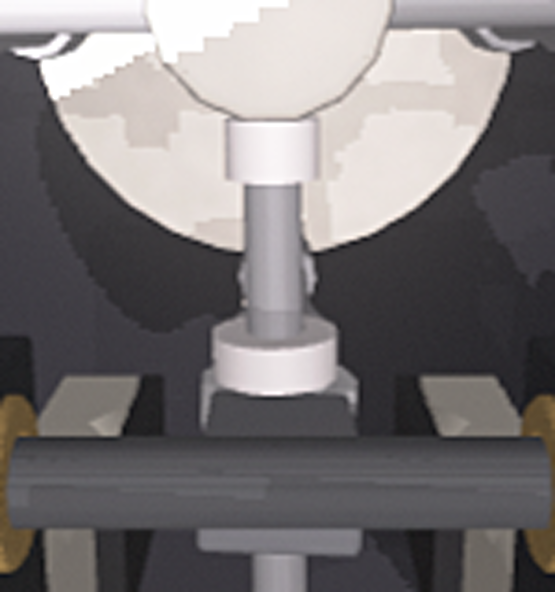

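View pics/c22.png

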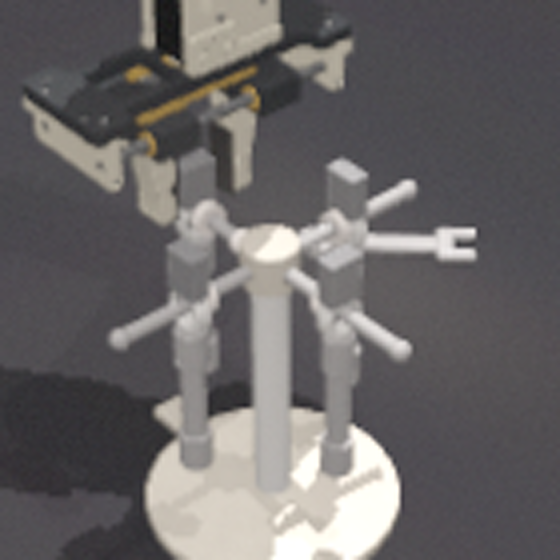

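```bash
python3 -m creep '{"jaw":[0,0,0,0,0,0,0,0,0,0],"translation":[[0,0,0],[0,0,0],[-0.004,0,0],[-0.01,0,0],[-0.015,0,0],[-0.025,0,0],[-0.03,0,0],[-0.03,0,0],[-0.02,0,0.005],[0,0,0.01]],"roll":[0,0,0,0,0,0,0,0,0,0]}'
python3 -m creep '{"jaw":[0,0,0,0,0,0,0,0,0,0],"translation":[[0,0.03,0],[0,0.04,0],[0,0.045,0],[0,0.045,0],[0,0.045,0],[0,0.045,0],[0,0.03,0],[0,0,0],[0,0,0],[0,0,0]],"roll":[0,0,0,0,0,0,0,0,0,0]}'
python3 - <<'E'
from h import *
print(get_state()['contact_force'])
snap('top','top12');snap('scene','scene12')
a=cv2.imread('pics/top12.png');cv2.imwrite('pics/c23.png',cv2.resize(a[130:260,190:320],None,fx=4.5,fy=4.5,interpolation=cv2.INTER_CUBIC))
a=cv2.imread('pics/scene12.png');cv2.imwrite('pics/c24.png',cv2.resize(a[110:250,190:330],None,fx=4,fy=4,interpolation=cv2.INTER_CUBIC))
E
```

```text
time_s: 36.15
tcp_pos: [0.4698, 0.0529, 0.3455]
eef_rot: [-165.9, 89.7, 17.2]
contact_force: [-0.4, 0.2, 0.5]
gripper_width: 0.0434
time_s: 37.15
tcp_pos: [0.4834, -0.2263, 0.3418]
eef_rot: [-101.6, 90.0, 81.6]
contact_force: [-0.4, -0.3, 0.1]
gripper_width: 0.044
[-0.35146016 -0.27122053  0.1000419 ]
```

View pics/c23.png

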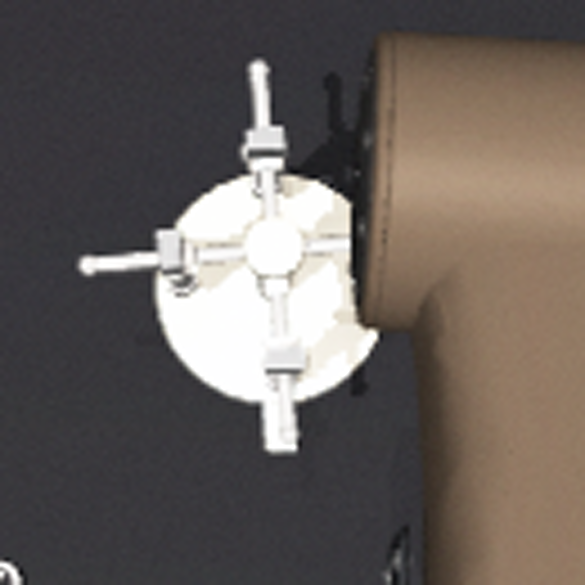

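View pics/c24.png

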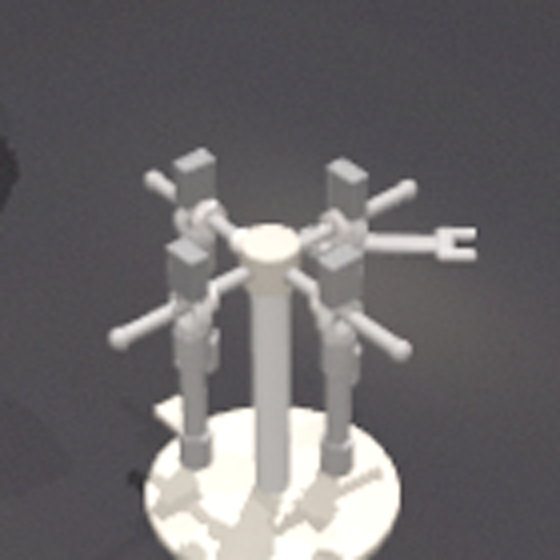

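View pics/scene12.png

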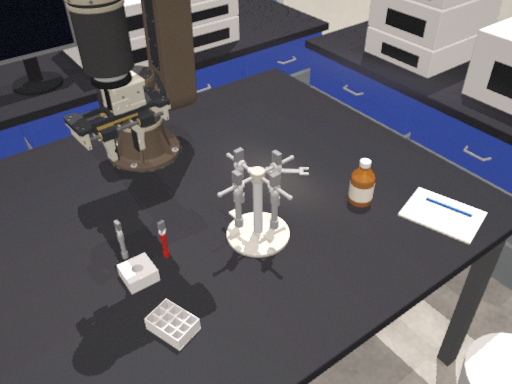

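```bash
python3 -c "
from plant import *
print(close_job())"
```

```text
the job is handed in; nothing more can be done
None
```

The job is done and handed in at 37 s of the 72 s allowed.

**What I did**
- I turned the rack about 90° clockwise by its empty branch, using about 3 N. My last wrist-camera measurement put the branch about 2° (0.03 rad) from the tongue's direction, taken before the holder went on. In the final top view it still lies over the tongue.
- I took the grey holder from the stand and left the red and the smaller one alone. I slipped its eye over the branch with no contact on the way in.
- The collar was felt with the tool at x = 0.484 m. I pressed at about 7 to 8.5 N by the wrist reading for roughly 3 s, longer than the half second asked, then eased off and released.

**Last checks**
- The final pictures show the holder hanging on the branch at the collar, and the gripper well clear with about zero contact force.
- In the final scene view the bottle, tray and look-alikes, and what shows of the wrench, look unmoved.

**Where readings were uneven**
- While lowering before release, the wrist briefly read about 5 N upward: I had pressed the eye onto the rod a little, about 7 N including the holder's weight. I raised it slightly before opening the jaws.
- The scene camera put the branch height up to 3 mm higher than the wrist camera did. I used the wrist view.

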